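# Refit and tighten the clamp knob of a slit-lamp base

## Task

Draw the slit-lamp's sliding base by its joystick out from under the chin-rest bridge until it stops. Then take the four-lobed knob with the square hole from the steel tray, fit it fully home on the base's square clamp spindle, and turn it clockwise (seen from above) until the clamp stops. Let go and leave the base at its stop, the knob on and the clamp tight, with everything else left standing where it is.

Things in the scene. Friction and masses are not known exactly. Their poses are not given: they have to be found in the camera images.
- knob: black plastic cross-shaped knob: four equal flat-ended lobes, 54 mm from end to end, lobe ends 21 mm wide, 28 mm high, about 90 g, 36 mm square hub with a 16 x 16 mm square hole right through it. Both faces alike. Lies flat in the tray. Origin: centre of underside; z along the hole; x and y point at lobes, square to the hole's sides: it looks alike, and fits, at every quarter turn.
- spindle (a point): clamp spindle: upright steel square shaft 14.4 x 14.4 mm on a round 42 mm flange on the sliding base. This point: on the axis, on the flange's top, where the knob's underside comes to rest, 64 mm above the table. The shaft rises 32 mm above it (last 7 mm tapering to 10 mm). x and y are square to the shaft's sides and turn with it. The knob has about 0.1 rad of rotary play on it.
- clamp (a joint): turn of the clamp spindle in rad, growing clockwise seen from above; runs from 0 to a hard stop at 1.4 (tight); starts anywhere between 0 and 0.8. Stiff (0.06 N m), stays where it is left.
- carriage (a joint): travel of the sliding base along the stand's +y in m, from 0 (spindle right under the bridge) to a hard stop at 0.13 (spindle 90 mm clear of the bridge's edge); starts between 0 and 0.035. Slides with about 4 N of friction and stays where it is left.
- joystick (a point): centre of the top of the sliding base's joystick: rigid upright black cylinder, 20 mm diameter, rising 50 mm from the base's top (60 mm above the table) to this point at 110 mm above the table; collar at its foot 34 mm across, 6 mm high. It stands 95 mm from the spindle along the stand's +y and moves with the base. Axes as the stand's.
- stand: fixed slit-lamp stand: aluminium plate 190 (x) x 340 (y) x 12 mm. Origin: centre of the plate's underside, on the table; its y axis runs along the track from the chin-rest end (-y) to the open end (+y). The sliding base on it is 100 mm wide, 150 long, top 60 mm above the table. Two steel uprights at x = +-76, y = -135 mm rise to 290 mm and carry a headband.
- bridge (a point): centre of the underside of the white chin-rest bridge, 112 mm above the table: a plate 168 (x) x 80 (y) x 10 mm over the track with a white chin cup on it (top 138 mm above the table). Axes as the stand's.
- tray: fixed steel tray 215 x 215 mm, rim 14 mm high, walls and floor 5 mm thick. Origin: centre of its underside on the table. In it stand the knob, the round knob, the cup and the dropper bottle, one in each quarter, about 95 mm apart, in any order.
- round_knob: round black plastic knob (bystander): disc 52 mm across, 28 mm high, with a round 12 mm hole. Does not fit the spindle. Origin: centre of underside.
- steel_cup: small open steel cup (bystander), 52 mm across the rim, 46 mm high. Origin: centre of underside.
- drop_bottle: tall slim white dropper bottle (bystander), 38 mm diameter, 110 mm high: it can be in the way of the gripper's body. Origin: centre of underside.
- tall_canister: dark grey plastic canister (bystander), 76 mm diameter, 105 mm high, near the far edge. Origin: centre of underside.
- short_canister: dark grey plastic canister (bystander), 72 mm diameter, 70 mm high, near the far edge. Origin: centre of underside.
- amber_jar: amber jar with white cap (bystander), 52 mm diameter, 60 mm high. Origin: centre of underside.
- glasses_case: black case (bystander), 60 x 150 x 45 mm high, near the far edge. Origin: centre of underside.
Things that resemble listed ones, but are neither listed nor needed, are in the scene too. Leave any yellow look-alike of the knob alone.

How it is judged (in metres and radians):
On the way, in this order (a step that is already met when the one before it is completed fails the run):
1. the sliding base is drawn out to its stop (at least 122 of 130 mm) (value of joint carriage above 0.122 m), for 0.2 s.
2. the cross knob sits fully home on the square spindle, with the base still out (value of joint carriage above 0.122 m and horizontal distance between knob and spindle below 0.003 m and z of knob in the frame of spindle between -0.003 and 0.003 m and angle between knob's own z axis and vertical below 0.07 rad and (angle between the x axis of knob and the x axis of spindle, either way round below 0.2 rad or angle between the x axis of knob and the y axis of spindle, either way round below 0.2 rad)), for 0.2 s.
3. the clamp is turned clockwise to its stop (at least 1.28 of 1.4 rad) with the knob on it (all of step 2 and value of joint clamp above 1.28 rad), for 0.2 s.
At the end, for the whole second after the job is handed in: The base is at its open end (at least 122 of 130 mm), the clamp at its stop (at least 1.28 of 1.4 rad), and the cross knob rests on the spindle: underside within 3 mm of the flange, within 3 mm of the axis, upright within 0.07 rad, square to the shaft within 0.2 rad, at rest (all of step 3 and linear speed of knob below 0.02 m/s); the robot touches nothing.
It fails at once if a bystander is shifted more than 30 mm or tipped over (distance of any of round_knob, steel_cup, drop_bottle, tall_canister, short_canister, amber_jar, glasses_case from where it was at the start of the episode above 0.03 m or angle between any of round_knob, steel_cup, drop_bottle, tall_canister, short_canister, amber_jar, glasses_case's own z axis and vertical above 0.6 rad).
It also fails if it takes over 58 s, if anything falls off the work surface, if the arm or the gripper's body presses on something with over 40 N, if the wrist force passes 120 N, or if a joint passes its speed limit or range.

## Robot

A 7-joint arm with a two-finger parallel gripper is mounted at the origin on the work surface. World frame = base frame: x ahead of the robot, y to its left, z up, the work surface at z = 0. Lengths are in mm, angles in degrees, forces in N, time in s.
With the tool pointing down it reaches from about 400 to 850 mm from the base axis. Payload 4.5 kg.
Tool frame: the origin (TCP) lies on the centre line of the jaws, within the pads' length; the fingertips stand 19 mm ahead of it and the grasp point (between the pads) is the TCP (arm.finger_overhang is the distance from the TCP to the fingertips, in mm); z points along the fingers, y is the line along which they close (so a half turn about z gives the same grasp; the last joint's range is limited). The gripper opens to 88 mm and grips with 3 to 60 N. Pads are 18 mm wide; open, the fingers measure 123 mm over their backs; the gripper's body (75 mm by 187 mm) begins 45 mm behind the grasp point.
Start: joints at [69.718, 39.483, -11.15, 89.685, 9.013, 51.709, -12.324], TCP at [236.375, -578.601, 257.743] pointing down, gripper open.
Joint ranges: [-172.22, 172.22], [-26.19, 119.32], [-84.43, 86.54], [7.71, 146.69], [-57.33, 237.33], [2.42, 119.75], [-152.13, 152.13]. Speed limits (degrees/s): [147.25, 147.25, 180, 180, 180, 180, 180].

## Interface

Orientations are given as a 3x3 rotation matrix whose columns are the frame's x, y, z axes.
In Python, from rig import arm gives the robot as it stands.
- The arm moves only by the shell command python3 -m crank 'ROWS' [FORCE]. ROWS is JSON, a list of rows, each a list of 7 numbers: the shift along the tool's x, y, z as a fraction of full scale, then the turn, a rotation vector about the tool's x, y, z as a fraction of full scale, then the opening, from 0 (shut) to 1 (fully open). In form: [[tx, ty, tz, rx, ry, rz, grip], ...]. A call has 1 to 20 rows; each row is the pose to reach, as a shift and turn from the pose commanded when the call began, along the tool's axes at that moment, turning the shorter way round; what a row does not reach only later rows make up. Full scale, the value 1, is 100 mm for a shift and 2 pi rad for a turn. A row lasts 1/8 s, in which the tool goes at most 62.5 mm and 10.7 degrees, less where a joint would pass 70% of its speed; a pose out of reach is approached as far as the arm can. A call with a number of a shift or a turn outside -1 to 1 is refused whole. A call with a gripper value outside its range is refused whole. The fingers move at their own pace and stop on an object; FORCE is the grip in N (left out, the last holds). Time passes only in rows, so rows that repeat a pose let the fingers close. It gives the time, the measured TCP pose, the force, the opening and the grip force at its end, in the units of the state.
- arm.read_state(): the state, without advancing time (a new reading comes with each control period).
- arm.capture(name): name is "side" or "top" or "wrist"; returns a dict with "img" (400x640x3 uint8, red, green, blue), "fx", "fy", "cx", "cy" (pixels), "position" and "rotation" of the camera in the world. Camera axes: x right, y down, z forward; pixel columns grow to the right and rows downward; lengths in mm; the calibration is good to about 2 mm. A picture is of the moment at which its call begins. There is no depth.
- arm.job_done(): hands the job in; it is judged then, once.
The state is a dict: "time": time; "joint_positions": joint angles; "joint_vel": joint speeds; "joint_torque": joint torques, N m; "tool_pos": TCP position; "eef_rot": TCP orientation; "force": force on the tool from outside, world axes, zero at the start; "torque": the same for the moment, N m; "opening": finger opening in mm; "grip_force": force on a finger pad.
Only numpy, scipy, OpenCV 4.12 (cv2) and the standard library are available. Lean on these libraries where they do the work, as an engineer would, in place of code of your own. Each camera call takes 0.05 s, during which the arm holds its last target. There are 200 camera calls.

## Working session

There is one attempt and no reset: what is moved stays moved. The work goes in short steps, Python scripts to look and compute and a shell command to move; the robot and the scene stay as the last step left them, time stands still between calls to the robot, and variables do not carry over. Pictures are saved under pics/ and viewed, at most 11 in all, crops included, and the job is handed in when it is done.

```bash
mkdir -p pics; ls; cat > h.py <<'E'
import numpy as np,cv2
from rig import arm
def ray(c,u,v):
    d=np.array(c["rotation"])@np.array([(u-c["cx"])/c["fx"],(v-c["cy"])/c["fy"],1.]);return np.array(c["position"]),d
def at(c,u,v,z):
    p,d=ray(c,u,v);return p+d*(z-p[2])/d[2]
def proj(c,P):
    q=(np.atleast_2d(P)-np.array(c["position"]))@np.array(c["rotation"]);return np.c_[q[:,0]/q[:,2]*c["fx"]+c["cx"],q[:,1]/q[:,2]*c["fy"]+c["cy"]]
E
python3 - <<'E'
from h import *
for n in("top","side"):
    c=arm.capture(n);cv2.imwrite(f"pics/{n}0.png",c["img"][...,::-1]);print(n,c["position"],np.round(c["rotation"],3).tolist(),c["fx"],c["cx"],c["cy"])
    np.save(n+"0.npy",c,allow_pickle=True)
s=arm.read_state();print(s["time"],s["tool_pos"],np.round(s["eef_rot"],4).tolist(),s["opening"])
E
```

```text
pics
top [ 342.97915046  -33.70273727 1077.67398788] [[-0.024, -0.98, 0.2], [-1.0, 0.024, -0.002], [-0.003, -0.2, -0.98]] 374.00072792493063 317.98947879632465 194.0583783932944
side [-141.1954796   612.59901144 1010.96621393] [[-0.666, -0.525, 0.529], [-0.746, 0.46, -0.482], [0.01, -0.716, -0.698]] 504.15370067814536 322.26800181267186 198.11593325493732
0.1 [ 236.11061416 -578.09437998  256.97726068] [[0.9257, 0.3782, -0.0007], [0.3782, -0.9257, 0.0015], [-0.0001, -0.0017, -1.0]] 88.29566582586108
```

View pics/top0.png

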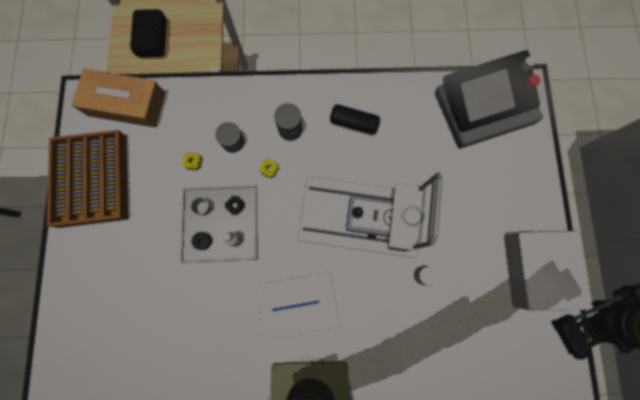

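View pics/side0.png

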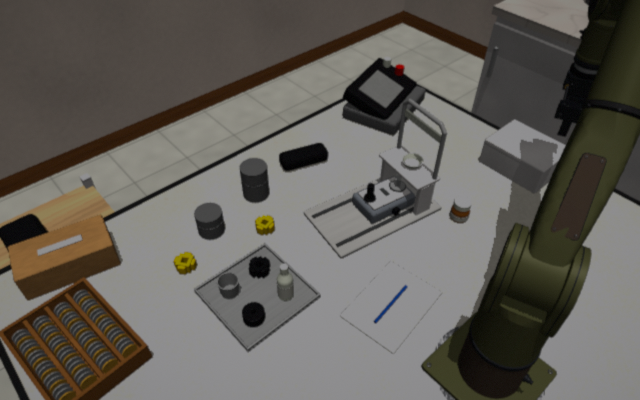

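The top view shows the tray at (220,224), with black knobs at (235,205) and (202,241). The joystick is at about (358,212) and the bridge at about (405,215). The side view suggests the cross knob is the one at (260,266). I'll zoom in to check.

```bash
python3 - <<'E'
from h import *
a=cv2.imread("pics/top0.png");s=cv2.imread("pics/side0.png")
A=cv2.resize(a[170:270,290:450],None,fx=5,fy=5,interpolation=2)[:, :800]
B=cv2.resize(a[180:210+55,175:265],None,fx=4,fy=4,interpolation=2)
C=cv2.resize(s[240:325,220:330],None,fx=4,fy=4,interpolation=2)
cv2.imwrite("pics/zA.png",A)
o=np.zeros((340,800,3),np.uint8);o[:B.shape[0],:360]=B;o[:C.shape[0],360:800]=C;cv2.imwrite("pics/zB.png",o)
E
```

```text
(no output)
```

View pics/zA.png

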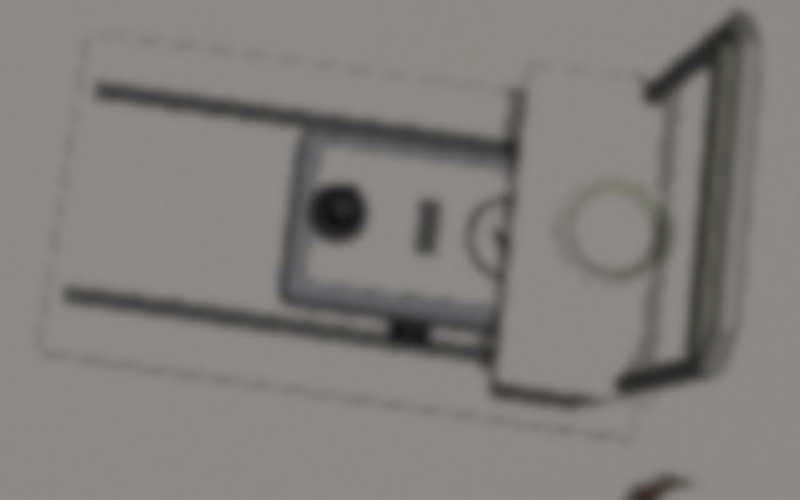

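View pics/zB.png

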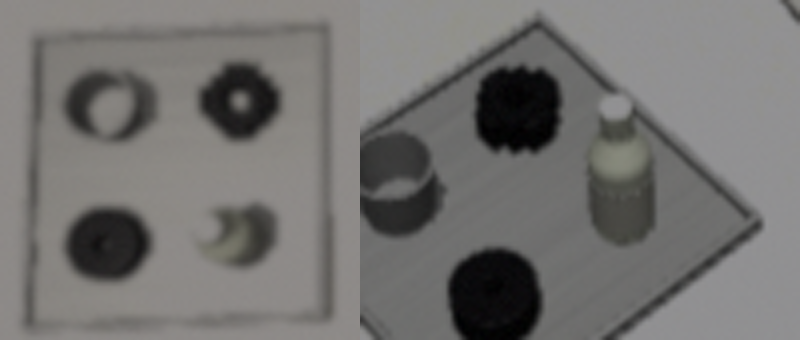

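The cross knob is at top pixel (234.8,205.2), in the far-right quarter of the tray. The joystick top is at about (357.5,212.4). The stand corners are at (307,177), (298,240.4) and (416,258).

```bash
python3 - <<'E'
from h import *
c=np.load("top0.npy",allow_pickle=True).item()
P=[at(c,u,v,12)[:2] for u,v in((307,177),(298,240.4),(416,258))]
print("corners",np.round(P,1).tolist())
d1=P[1]-P[2];print("y dir",np.degrees(np.arctan2(d1[1],d1[0])),np.linalg.norm(d1)); d2=P[0]-P[1];print("x dir",np.degrees(np.arctan2(d2[1],d2[0])),np.linalg.norm(d2))
for a,b in(((309,188.2),(388,198)),((303,229),(387,240.5))):
    q=at(c,*b,14)-at(c,*a,14);print("rail",np.degrees(np.arctan2(-q[1],-q[0])))
J=at(c,357.6,212.4,108);print("J",J); print("knob",at(c,234.8,205.2,31))
for n,u,v,z in(("bottle",175+210/4,180+225/4,105),("cup",175+110/4,180+75/4+7,46),("round",202,241,31)):print(n,at(c,u,v,z))
t=[at(c,175+u/4,180+v/4,14)[:2] for u,v in((38,35),(325,28),(325,318),(28,325))];print(np.round(t,1).tolist())
s=arm.read_state();R=np.array(s["eef_rot"]);p=np.array(s["tool_pos"])
print("tool shift to J (world xy)",R.T@(J-p))
E
```

```text
corners [[612.3, -4.6], [427.6, 24.2], [370.4, -306.4]]
y dir 80.1825877507937 335.5464872965228
x dir -8.89037815020966 186.87048108445987
rail 81.35509403889279
rail 80.810097121746
J [ 489.2202252  -138.02469639  108.        ]
knob [530.00834246 201.40854962  31.        ]
bottle [435.40000795 202.0712868  105.        ]
cup [527.98172278 288.48680501  46.        ]
round [430.93451415 290.80063867  31.        ]
[[585.3, 352.9], [585.4, 143.8], [377.0, 141.9], [377.2, 350.0]]
tool shift to J (world xy) [ 400.75504088 -311.40399947  149.47565734]
```

```bash
python3 -m crank '[[0,0,-0.5,-0,0,-0.03,1],[0,0,-0.9,0,0,-0.06,1],[0,0,-0.9,0,0,-0.09,1],[0,0,-0.9,0,0,-0.12,1],[0,0,-0.9,0,0,-0.15,1],[0,0,-0.9,0,0,-0.1635,1],[0,0,-0.9,0,0,-0.1635,1]]' 20
python3 - <<'E'
from h import *
s=arm.read_state();print(np.round(s["eef_rot"],3).tolist(),s["joint_positions"])
R=np.array(s["eef_rot"]);print(R.T@(np.array([489.2,-138,240])-s["tool_pos"]))
E
```

```text
time: 0.98
tool_pos: [236.1, -578.4, 347.2]
eef_rot: [[0.156, 0.988, -0.0], [0.988, -0.156, 0.001], [0.001, -0.0, -1.0]]
force: [-0.3, 0.7, -0.4]
opening: 87.8
grip_force: 0.0
[[0.156, 0.988, -0.0], [0.988, -0.156, 0.001], [0.001, -0.0, -1.0]] [ 78.86806024  36.21733116 -28.44660327  82.17800982  17.89546631
  66.1697484   38.82373367]
[474.45945426 181.28090017 107.59723183]
```

```bash
for i in 1 2 3 4; do python3 -m crank '[[0.5,0.19,0,0,0,0,1],[1,0.38,0,0,0,0,1]]' | grep tool_pos; done
python3 -m crank '[[0.4,0.15,0.3,0,0,0,1],[0.74,0.29,0.7,0,0,0,1],[0.74,0.29,1,0,0,0,1],[0.74,0.29,1,0,0,0,1]]'
python3 - <<'E'
from h import *
c=arm.capture("wrist");cv2.imwrite("pics/w1.png",c["img"][...,::-1]);np.save("w1.npy",c,allow_pickle=True)
print(arm.read_state()["tool_pos"],c["position"],proj(c,[[489.2,-138,110]]))
E
```

```text
tool_pos: [289.8, -484.7, 347.4]
tool_pos: [343.1, -391.2, 347.7]
tool_pos: [396.1, -298.4, 347.8]
tool_pos: [449.1, -205.5, 347.8]
time: 2.48
tool_pos: [487.2, -138.0, 246.0]
eef_rot: [[0.155, 0.988, -0.005], [0.988, -0.155, 0.001], [-0.0, -0.005, -1.0]]
force: [-0.3, -0.6, 1.0]
opening: 88.3
grip_force: 0.0
[ 488.20965667 -138.52966734  247.44270688] [501.88652296 -52.82571935 373.61608753] [[321.51373829 189.00163232]]
```

View pics/w1.png

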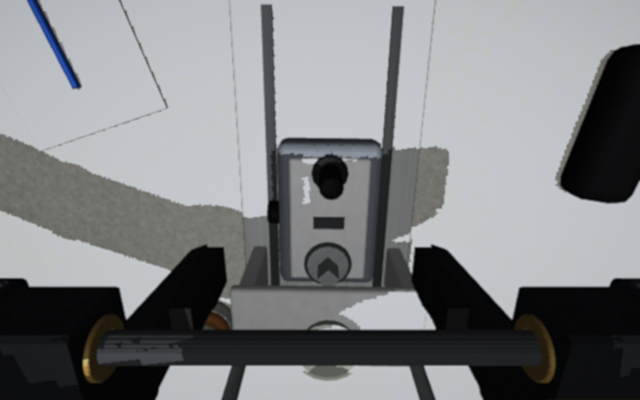

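The wrist view shows the joystick top at about (331,187) and the spindle flange at (328,264), with the bridge edge at row 288. The square shaft is about 45° to the stand.

```bash
python3 - <<'E'
from h import *
c=np.load("w1.npy",allow_pickle=True).item()
J=at(c,331,187,110);F=at(c,328,264,64);print(J,F,np.linalg.norm((J-F)[:2]),np.degrees(np.arctan2((J-F)[1],(J-F)[0])))
for a,b in(((264,10),(277,285)),((397,10),(383,285))):
  q=at(c,*a,14)-at(c,*b,14);print("rail",np.degrees(np.arctan2(q[1],q[0])))
print("mid rails",(at(c,264,10,14)+at(c,397,10,14))/2,(at(c,277,285,14)+at(c,383,285,14))/2)
print("bridge edge",at(c,233,290,122),at(c,425,290,122))
s=arm.read_state();R=np.array(s["eef_rot"]);print(R.T@(np.array([*J[:2],94])-s["tool_pos"]))
E
```

```text
[ 496.82024555 -137.5071517   110.        ] [ 481.37296536 -231.63224072   64.        ] 95.38422745836317 80.68001962432582
rail 81.20542473709703
rail 81.9594415689466
mid rails [5.18943573e+02 5.26987229e-02 1.40000000e+01] [ 476.20059528 -288.77708156   14.        ]
bridge edge [ 403.2197428  -210.45728607  122.        ] [ 561.36121099 -234.65718367  122.        ]
[  2.41105117   8.63403449 153.42585295]
```

```bash
python3 -m crank '[[0.02,0.08,0.4,0,0,0,1],[0.02,0.08,0.8,0,0,0,1],[0.02,0.08,0.8,0,0,0,1]]' |grep -E "tool_pos|force"
python3 -m crank '[[0,0,0.4,0,0,0,1],[0,0,0.7,0,0,0,1],[0,0,0.72,0,0,0,1],[0,0,0.72,0,0,0,0],[0,0,0.72,0,0,0,0],[0,0,0.72,0,0,0,0],[0,0,0.72,0,0,0,0],[0,0,0.72,0,0,0,0]]' 25
```

```text
tool_pos: [496.0, -138.4, 167.2]
force: [-0.1, 0.2, 0.3]
grip_force: 0.0
time: 3.9
tool_pos: [496.9, -137.7, 95.8]
eef_rot: [[0.155, 0.988, 0.0], [0.988, -0.155, -0.0], [-0.0, 0.0, -1.0]]
force: [-0.2, -0.4, 0.5]
opening: 40.5
grip_force: 0.0
```

Now I'll close the gripper the rest of the way and pull slowly along tool x, which is the stand's +y.

```bash
python3 -m crank '[[0,0,0,0,0,0,0],[0,0,0,0,0,0,0],[0,0,0,0,0,0,0],[0,0,0,0,0,0,0]]' 25|grep -E "open|force"
python3 -m crank '[[0.1,0,0,0,0,0,0],[0.2,0,0,0,0,0,0],[0.3,0,0,0,0,0,0],[0.4,0,0,0,0,0,0],[0.5,0,0,0,0,0,0],[0.6,0,0,0,0,0,0],[0.7,0,0,0,0,0,0],[0.8,0,0,0,0,0,0],[0.88,0,0,0,0,0,0],[0.88,0,0,0,0,0,0]]'
```

```text
force: [-1.2, -0.5, 1.0]
opening: 19.1
grip_force: 25.0
time: 5.65
tool_pos: [511.3, -50.3, 95.7]
eef_rot: [[0.155, 0.988, 0.001], [0.988, -0.155, 0.0], [0.0, 0.001, -1.0]]
force: [1.1, -2.4, -2.9]
opening: 19.1
grip_force: 25.0
```

```bash
for i in 1 2 3 4; do python3 -m crank '[[0.03,0,0,0,0,0,0],[0.06,0,0,0,0,0,0],[0.06,0,0,0,0,0,0]]'|grep -E "tool_pos|force"; done
```

```text
tool_pos: [512.1, -45.4, 95.7]
force: [2.0, -4.7, -3.9]
grip_force: 25.0
tool_pos: [513.2, -39.3, 95.7]
force: [3.5, -3.9, -4.6]
grip_force: 25.0
tool_pos: [513.2, -39.0, 95.6]
force: [3.5, -14.3, -3.9]
grip_force: 25.0
tool_pos: [513.3, -38.8, 95.6]
force: [3.9, -24.6, -2.4]
grip_force: 25.0
```

```bash
python3 -m crank '[[-0.05,0,0,0,0,0,0],[-0.09,0,0,0,0,0,0],[-0.1,0,0,0,0,0,1],[-0.1,0,0,0,0,0,1],[-0.1,0,0,0,0,0,1],[-0.1,0,0,0,0,0,1],[-0.1,0,-0.4,0,0,0,1],[-0.1,0,-0.9,0,0,0,1],[-0.1,0,-0.9,0,0,0,1]]'
python3 -m crank '[[-0.3,0,-0.4,0,0,0,1],[-0.6,0,-0.6,0,0,0,1],[-0.6,0,-0.6,0,0,0,1],[-0.6,0,-0.6,0,0,0,1]]'|grep pos
python3 - <<'E'
from h import *
c=arm.capture("wrist");np.save("w2.npy",c,allow_pickle=True)
print(proj(c,[[513.3,-39,110],[499,-133,64],[499,-133,96]]))
i=cv2.resize(c["img"][100:400,160:500][...,::-1],None,fx=2,fy=2,interpolation=2);cv2.imwrite("pics/w2.png",i)
print(arm.read_state()["tool_pos"],c["position"])
E
```

```text
time: 8.28
tool_pos: [514.8, -36.4, 188.8]
eef_rot: [[0.155, 0.988, 0.007], [0.988, -0.155, 0.001], [0.002, 0.007, -1.0]]
force: [-0.1, 0.8, -0.7]
opening: 86.7
grip_force: 0.0
tool_pos: [502.9, -95.1, 244.7]
[[320.65593253 115.94907875]
 [320.69520578 213.07588846]
 [320.80625984 227.05243742]]
[502.90795787 -94.71676061 244.61672498] [516.9998381  -10.019653   372.37549814]
```

View pics/w2.png

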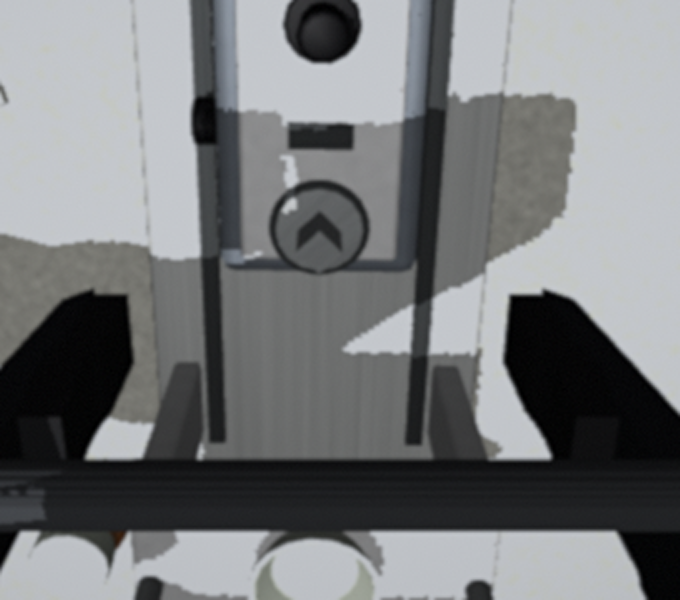

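The joystick top at (322,116) and flange at (320,213.5) match the predictions of (320.7,116) and (320.7,213). The shaft stands at about 45° to the stand. I'll fit its angle and then move over the knob.

```bash
cat > fit.py <<'E'
from h import *
import itertools
def spindle(c,x0,y0,r=2.5,h=25):
    g=cv2.cvtColor(c["img"],cv2.COLOR_RGB2GRAY).astype(float);g=cv2.resize(g,None,fx=4,fy=4,interpolation=cv2.INTER_CUBIC);best=[]
    for a in range(-45,45,3):
        for dx,dy in itertools.product(np.arange(-r,r+.1,.5),repeat=2):
            m=np.zeros(g.shape,np.uint8);t=np.radians(a)+np.pi/2*np.arange(4)+np.pi/4
            k=np.c_[np.cos(t),np.sin(t)]*7.2*2**.5+[x0+dx,y0+dy]
            for i in range(4):
                A,B=k[i],k[(i+1)%4];n=(A+B)/2-[x0+dx,y0+dy]
                if n@(np.array(c["position"])[:2]-(A+B)/2)>0:
                    q=proj(c,[[*A,64],[*B,64],[*B,64+h],[*A,64+h]]);cv2.fillPoly(m,[np.round((q+.5)*4).astype(np.int32)],1)
            o=cv2.dilate(m,np.ones((13,13)))-m;best.append((g[o>0].mean()-g[m>0].mean(),a,x0+dx,y0+dy))
    return sorted(best,reverse=True)[:6]
E
python3 - <<'E'
from fit import *
c=np.load("w2.npy",allow_pickle=True).item()
for b in spindle(c,499,-133):print(np.round(b,1))
s=arm.read_state();R=np.array(s["eef_rot"]);print("to knob view",R.T@(np.array([530,190,240])-s["tool_pos"]))
E
```

```text
[  42.2   36.   497.  -134.5]
[  42.    33.   497.  -134.5]
[  41.8   33.   497.5 -134.5]
[  41.7   39.   497.  -134.5]
[  41.6   36.   497.5 -134.5]
[  41.4   36.   497.  -135. ]
to knob view [285.50294751 -16.82538194   4.88877801]
```

```bash
python3 -m crank '[[0.5,0,0,0,0,0,1],[1,0,0,0,0,0,1]]'|grep pos;  python3 -m crank '[[0.5,0,0,0,0,0,1],[1,0,0,0,0,0,1]]'|grep pos; python3 -m crank '[[0.5,-0.1,0,0,0,0,0.76],[0.88,-0.17,0,0,0,0,0.76],[0.88,-0.17,0,0,0,0,0.76],[0.88,-0.17,0,0,0,0,0.76]]'|grep -E "pos|open|time"
python3 - <<'E'
from h import *
c=arm.capture("wrist");np.save("w3.npy",c,allow_pickle=True)
i=cv2.resize(c["img"][50:350,170:510][...,::-1],None,fx=2,fy=2,interpolation=2);cv2.imwrite("pics/w3.png",i)
print(arm.read_state()["tool_pos"],arm.read_state()["joint_positions"],c["position"],proj(c,[[530,201,33]]))
E
```

```text
tool_pos: [518.6, 4.8, 244.6]
tool_pos: [533.7, 104.5, 244.6]
time: 9.82
tool_pos: [530.6, 190.7, 244.7]
opening: 67.3
[530.89942959 189.8321989  244.88449337] [ -9.77194667  37.1434263  -24.60118003 100.76419382  20.30190991
  46.64291781 -53.06512114] [544.67179347 276.17909651 372.16365212] [[316.47517544 155.23645749]]
```

View pics/w3.png

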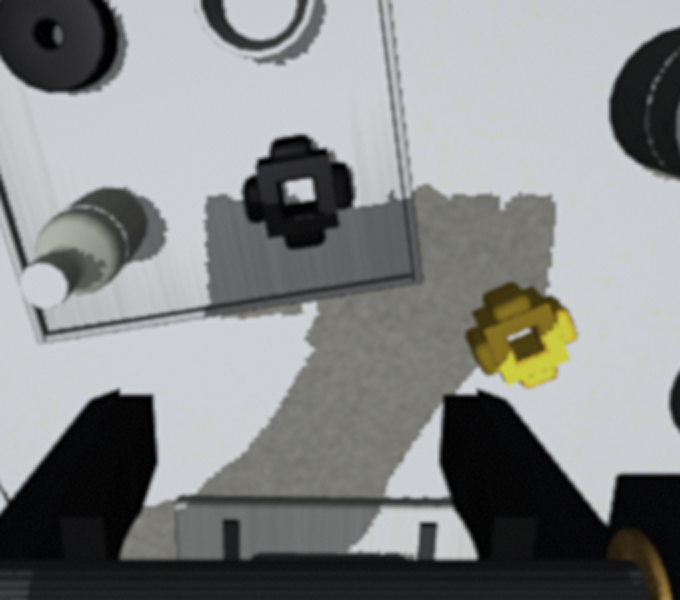

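The cross knob is at crop (299,191), full-frame (319.5,145), and tilted about 8° from the image axes. The cup is above it, the bottle to its left, and the yellow look-alike is outside the tray. I'll fit its silhouette.

```bash
python3 - <<'E'
from h import *
from scipy.optimize import minimize
c=np.load("w3.npy",allow_pickle=True).item()
g=cv2.cvtColor(c["img"],cv2.COLOR_RGB2GRAY);S=4
g=cv2.resize(g,None,fx=S,fy=S,interpolation=cv2.INTER_CUBIC)
m=(g<60).astype(np.uint8);n,L,st,ce=cv2.connectedComponentsWithStats(m)
k=min((i for i in range(1,n) if st[i,4]>3000),key=lambda i:np.hypot(*(ce[i]/S-[319.5,145])));print(st[k]/S,ce[k]/S)
m=(L==k).astype(np.uint8)
def mod(p):
    x,y,a=p;o=np.zeros_like(m);R=np.array([[np.cos(a),-np.sin(a)],[np.sin(a),np.cos(a)]])
    for w,h in((54,21),(21,54),(36,36)):
        b=np.array([[w,h],[-w,h],[-w,-h],[w,-h]])/2@R.T+[x,y]
        q=np.vstack([proj(c,np.c_[b,np.full(4,z)]) for z in(5,33)])
        cv2.fillConvexPoly(o,cv2.convexHull(np.round((q+.5)*S).astype(np.int32)),1)
    b=np.array([[1,1],[-1,1],[-1,-1],[1,-1]])*8@R.T+[x,y]
    A=[np.round((proj(c,np.c_[b,np.full(4,z)])+.5)*S).astype(np.int32) for z in(5,33)]
    h=[cv2.fillPoly(np.zeros_like(m),[q],1) for q in A];o[(h[0]&h[1])>0]=0
    return o
def cost(p):
    o=mod(p);return 1-(o&m).sum()/(o|m).sum()
best=min((minimize(cost,[530,203,np.radians(a)],method="Nelder-Mead",options=dict(initial_simplex=[[530,203,np.radians(a)],[534,203,np.radians(a)],[530,207,np.radians(a)],[530,203,np.radians(a+8)]])) for a in(-30,-10,0,10,30)),key=lambda r:r.fun)
x,y,a=best.x;print(x,y,np.degrees(a),best.fun)
s=arm.read_state();R=np.array(s["eef_rot"]);print(R.T@(np.array([x,y,28])-s["tool_pos"]))
E
```

```text
[ 292.    118.     54.5    56.75 7689.75] [318.89233233 146.64642869]
533.413021971624 207.46049509333557 -1.5447319798905093 0.12653084420197203
[ 1.82546853e+01 -2.78234481e-02  2.16847237e+02]
```

```bash
python3 - <<'E'
from h import *
c=np.load("w3.npy",allow_pickle=True).item()
print("tray corners wrist",at(c,379,190,14),at(c,191,220,14),"hole",at(c,319.5,145.5,33))
for n,box in(("side",(240,290,235,285)),("top",(190,222,220,252))):
    k=np.load(n+"0.npy",allow_pickle=True).item();g=cv2.cvtColor(k["img"],cv2.COLOR_RGB2GRAY)
    a,b,d,e=box;v,u=np.nonzero(g[a:b,d:e]<60);print(n,"blob",u.mean()+d,v.mean()+a,len(u),proj(k,[[533.4,207.5,19],[530,201,19]]).tolist())
s=arm.read_state();R=np.array(s["eef_rot"]);print(np.round(R,3).tolist(),s["tool_pos"])
E
```

```text
tray corners wrist [589.46063052 149.03209927  14.        ] [380.78985268 146.02005007  14.        ] hole [534.41135224 210.07999477  33.        ]
side blob 257.2576112412178 267.9765807962529 427 [[258.5535030343561, 266.93614685684497], [261.499106078448, 266.37605055701374]]
top blob 234.58851674641147 204.83732057416267 209 [[233.62722195278897, 204.8008321217969], [235.86543258182564, 205.91244340183715]]
[[0.156, 0.988, -0.001], [0.988, -0.156, -0.002], [-0.002, -0.001, -1.0]] [530.89942959 189.8321989  244.88449337]
```

```bash
python3 -m crank '[[0.178,0,0,0,0,-0.029,0.76],[0.178,0,0,0,0,-0.058,0.76],[0.178,0,0,0,0,-0.087,0.76],[0.178,0,0,0,0,-0.116,0.76],[0.178,0,0,0,0,-0.145,0.76],[0.178,0,0,0,0,-0.174,0.76],[0.178,0,0,0,0,-0.203,0.76],[0.178,0,0,0,0,-0.232,0.76],[0.178,0,0,0,0,-0.26,0.76],[0.178,0,0,0,0,-0.27,0.76],[0.178,0,0,0,0,-0.27,0.76]]' 30
python3 - <<'E'
from h import *
s=arm.read_state();R=np.array(s["eef_rot"]);print(R.T@(np.array([533.4,207,30])-s["tool_pos"]),s["joint_positions"])
E
```

```text
time: 11.25
tool_pos: [534.3, 206.8, 245.2]
eef_rot: [[-0.999, 0.033, -0.001], [0.033, 0.999, -0.001], [0.001, -0.001, -1.0]]
force: [0.5, -0.1, -0.1]
opening: 66.8
grip_force: 0.0
[  0.76276162   0.46683506 215.17940252] [  2.54708831  44.08307858 -51.3765669   98.51379596  40.065817
  57.67889207  24.42869129]
```

```bash
python3 -m crank '[[0,0,0.5,0,0,0,0.76],[0,0,1,0,0,0,0.76]]'|grep pos; python3 -m crank '[[0,0,0.4,0,0,0,0.76],[0,0,0.7,0,0,0,0.76],[0,0,0.7,0,0,0,0.76]]'|grep -E "pos|force"
python3 - <<'E'
from h import *
c=arm.capture("wrist");np.save("w4.npy",c,allow_pickle=True);k=arm.capture("side")
i=np.hstack([c["img"][:,140:540],k["img"][150:350,160:360].repeat(2,0).repeat(2,1)]);cv2.imwrite("pics/w4.png",i[...,::-1])
E
```

```text
tool_pos: [534.8, 207.5, 144.9]
tool_pos: [533.0, 206.8, 73.8]
force: [-0.5, -0.4, 0.8]
grip_force: 0.0
```

View pics/w4.png

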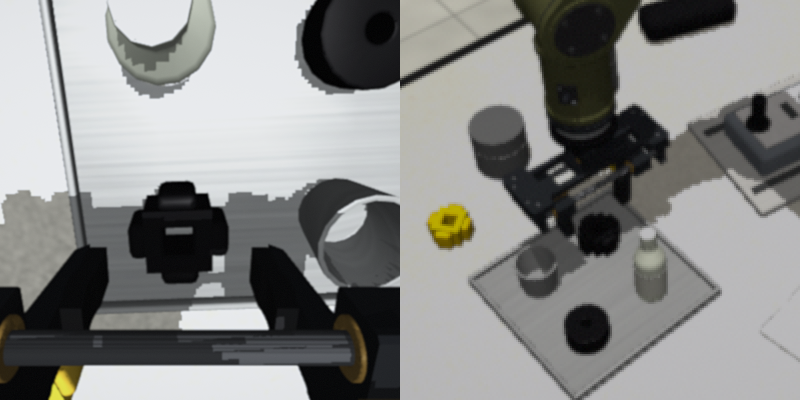

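The knob is centred between the fingers, with its hole at full-frame (319,232) and square to the jaws. The cup is clear of the right finger. Next I'll check the x offset and descend.

```bash
python3 - <<'E'
from h import *
c=np.load("w4.npy",allow_pickle=True).item();print(at(c,319,228,33),at(c,318,212,33),arm.read_state()["tool_pos"])
t=[533.4,207.];print(proj(c,[[*t,33],[*t,5],[t[0]-27,t[1],33],[t[0]+27,t[1],33],[t[0]-27,t[1],5]]))
E
python3 -m crank '[[0,0,0.3,0,0,0,0.76],[0,0,0.44,0,0,0,0.76],[0,0,0.44,0,0,0,0.76]]'|grep -E "pos|force"
```

```text
[525.11915153 208.54887885  33.        ] [516.12570079 208.31436926  33.        ] [534.4371061  208.53416117  76.43901572]
[[316.5675497  242.38542013]
 [317.00239289 221.5990568 ]
 [314.78630671 194.17561256]
 [318.19118131 286.32943453]
 [315.47044135 178.76110151]]
tool_pos: [534.1, 208.4, 31.9]
force: [0.6, -0.7, 0.3]
grip_force: 0.0
```

```bash
python3 -m crank '[[0.01,0,0.01,0,0,0,0.2],[0.01,0,0.01,0,0,0,0.2],[0.01,0,0.01,0,0,0,0.2],[0.01,0,0.01,0,0,0,0.2],[0.01,0,0.01,0,0,0,0.2],[0.01,0,0.01,0,0,0,0.2]]' 35
python3 -m crank '[[0,0,-0.3,0,0,0,0.2],[0,0,-0.8,0,0,0,0.2],[0,0,-1,0,0,0,0.2],[0,0,-1,0,0,0,0.2]]'
python3 - <<'E'
from h import *
s=arm.read_state();R=np.array(s["eef_rot"]);print(R.T@(np.array([497.5,-134,131])-s["tool_pos"]),s["joint_positions"],np.degrees(np.arctan2(R[1,0],R[0,0])))
E
```

```text
time: 13.1
tool_pos: [533.3, 208.8, 31.6]
eef_rot: [[-1.0, 0.03, 0.001], [0.03, 1.0, 0.0], [-0.001, 0.0, -1.0]]
force: [-1.2, -0.5, 5.7]
opening: 53.7
grip_force: 35.0
time: 13.6
tool_pos: [533.7, 208.8, 131.6]
eef_rot: [[-1.0, 0.03, 0.002], [0.03, 1.0, 0.001], [-0.002, 0.001, -1.0]]
force: [0.2, -0.3, -0.6]
opening: 53.6
grip_force: 35.0
[ 2.57571526e+01 -3.43711744e+02  2.42235218e-01] [ -1.42139066  52.02290882 -44.23109703 103.94575616  50.16979862
  45.77290733  16.09242137] 178.25426450726252
```

```bash
for i in 1 2 3; do python3 -m crank '[[0.04,-0.5,-0.1,0,0,0,0.2],[0.08,-1,-0.15,0,0,0,0.2]]'|grep -E "pos"; done
python3 -m crank '[[0.02,-0.4,0,0,0,0.029,0.2],[0.02,-0.44,0,0,0,0.058,0.2],[0.02,-0.44,0,0,0,0.087,0.2],[0.02,-0.44,0,0,0,0.116,0.2],[0.02,-0.44,0,0,0,0.145,0.2],[0.02,-0.44,0,0,0,0.145,0.2],[0.02,-0.44,0,0,0,0.145,0.2]]'
python3 - <<'E'
from h import *
s=arm.read_state();R=np.array(s["eef_rot"]);print(R.T@(np.array([497.5,-134,91])-s["tool_pos"]),s["joint_positions"],np.degrees(np.arctan2(R[1,0],R[0,0])))
c=arm.capture("wrist");np.save("w5.npy",c,allow_pickle=True)
cv2.imwrite("pics/w5.png",c["img"][...,::-1]);print(proj(c,[[497.5,-134,64],[497.5,-134,96]]))
E
```

```text
tool_pos: [521.1, 107.6, 144.2]
tool_pos: [510.0, 7.2, 159.3]
tool_pos: [499.0, -92.4, 174.3]
time: 15.22
tool_pos: [496.2, -134.5, 174.8]
eef_rot: [[-0.591, 0.806, -0.002], [0.806, 0.591, 0.0], [0.001, -0.001, -1.0]]
force: [0.9, -0.1, -0.1]
opening: 54.0
grip_force: 35.0
[-0.46303766  1.46102323 83.82774582] [ 31.38635416  42.18773173 -35.43203996 112.46931498  39.2196855
  38.00273039   7.06013404] 126.25732353876018
[[318.88479281 199.93623477]
 [318.80310872 217.00804243]]
```

View pics/w5.png

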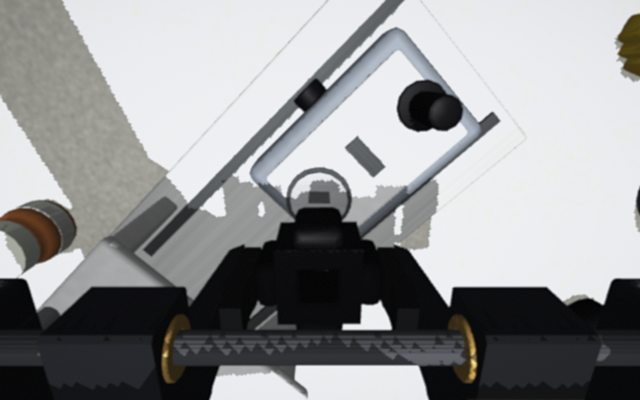

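The flange appears at (319.5,199), against a prediction of (318.9,200), and the visible shaft face is square to the jaws. The position and yaw are good, so I'll lower gently.

```bash
python3 -m crank '[[0,0.012,0.3,0,0,0,0.2],[0,0.012,0.5,0,0,0,0.2],[0,0.012,0.5,0,0,0,0.2],[0,0.012,0.5,0,0,0,0.2]]'|grep -E "pos|force"
for i in 1 2 3; do python3 -m crank '[[0,0,0.03,0,0,0,0.2],[0,0,0.06,0,0,0,0.2],[0,0,0.06,0,0,0,0.2]]'|grep -E "pos|force:"; done
```

```text
tool_pos: [498.0, -133.7, 126.2]
force: [0.0, -0.4, -0.5]
grip_force: 35.0
tool_pos: [497.6, -133.8, 119.7]
force: [-0.3, 0.4, -0.8]
grip_force: 35.0
tool_pos: [497.3, -134.9, 113.4]
force: [-0.8, -3.6, -1.3]
grip_force: 35.0
tool_pos: [497.3, -134.9, 107.4]
force: [-1.5, -5.3, 0.1]
grip_force: 35.0
```

```bash
for i in 1 2; do python3 -m crank '[[-0.007,-0.005,0.03,0,0,0,0.2],[-0.007,-0.005,0.06,0,0,0,0.2],[-0.007,-0.005,0.08,0,0,0,0.2],[-0.007,-0.005,0.08,0,0,0,0.2]]'|grep -E "time|pos|force:"; done
python3 -m crank '[[0,0,0.02,0,0,0,0.2],[0,0,0.03,0,0,0,0.2],[0,0,0.03,0,0,0,0.2]]'|grep -E "time|pos|force:"
```

```text
time: 17.4
tool_pos: [497.3, -135.0, 99.3]
force: [-2.4, -4.8, 0.1]
grip_force: 35.0
time: 17.9
tool_pos: [497.4, -135.2, 91.3]
force: [-1.1, -1.9, -3.4]
grip_force: 35.0
time: 18.27
tool_pos: [497.4, -135.2, 90.4]
force: [-6.9, -2.0, 19.6]
grip_force: 35.0
```

```bash
cat > st.py <<'E'
from h import *
s=arm.read_state();R=np.array(s["eef_rot"]);print(round(s["time"],2),"yaw",np.round(np.degrees(np.arctan2(R[1,0],R[0,0])),1),"pos",np.round(s["tool_pos"],1),"F",np.round(s["force"],1),"T",np.round(s["torque"],2),"op",round(s["opening"],1))
E
python3 -m crank '[[0,0,-0.01,0,0,0,0.2],[0,0,-0.01,0,0,0,0.2],[0,0,-0.01,0,0,0,0.2]]'>/dev/null; python3 st.py
for i in 1 2 3; do python3 -m crank '[[0,0,0,0,0,0.014,0.2],[0,0,0,0,0,0.028,0.2],[0,0,0,0,0,0.042,0.2],[0,0,0,0,0,0.042,0.2]]'>/dev/null; python3 st.py; done
```

```text
18.65 yaw 126.1 pos [ 497.4 -135.2   90.5] F [-4.4 -1.8 10.4] T [-0.49  0.99 -0.04] op 53.6
19.15 yaw 110.9 pos [ 497.7 -135.5   90.5] F [-5.8 -1.7 10.1] T [-0.58  0.92 -0.03] op 53.9
19.65 yaw 95.8 pos [ 497.7 -135.7   90.5] F [-5.7 -2.   9.8] T [-0.65  0.93 -0.03] op 53.9
20.15 yaw 80.7 pos [ 496.9 -136.1   90.5] F [-5.9 -4.2 11.8] T [-0.8   1.13  0.06] op 53.8
```

```bash
for i in 1 2 3 4; do python3 -m crank '[[0,0,0,0,0,0.01,0.2],[0,0,0,0,0,0.02,0.2],[0,0,0,0,0,0.02,0.2]]'>/dev/null; python3 st.py; done
```

```text
20.52 yaw 73.8 pos [ 496.8 -136.1   90.5] F [-7.  -4.5 12.1] T [-0.95  1.17  1.16] op 53.7
20.9 yaw 66.8 pos [ 497.7 -134.    90.3] F [-4.3 -1.7  9.1] T [-0.25  0.94  1.56] op 54.5
21.27 yaw 59.7 pos [ 499.5 -131.3   90.3] F [-1.9  4.1  7.1] T [0.73 0.35 1.43] op 55.4
21.65 yaw 52.0 pos [ 504.1 -133.2   90.6] F [7.  2.8 0.5] T [ 0.7  -1.33  0.6 ] op 50.0
```

The torque rise shows the stop was reached near yaw 77°, and after that the pads slipped on the knob. I'll open, lift straight up and look.

```bash
python3 -m crank '[[0,0,0,0,0,0,1],[0,0,0,0,0,0,1],[0,0,0,0,0,0,1],[0,0,0,0,0,0,1],[0,0,0,0,0,0,1],[0,0,0,0,0,0,1]]'>/dev/null; python3 st.py
python3 -m crank '[[0,0,-0.3,0,0,0,1],[0,0,-0.8,0,0,0,1],[0,0,-1,0,0,0,1],[0,0,-1,0,0,0,1]]'>/dev/null; python3 st.py
python3 - <<'E'
from h import *
c=arm.capture("wrist");np.save("w6.npy",c,allow_pickle=True)
i=cv2.resize(c["img"][60:300,170:490][...,::-1],None,fx=2,fy=2,interpolation=2);cv2.imwrite("pics/w6.png",i)
print(proj(c,[[497.5,-134,92],[497.5,-134,96]]))
E
```

```text
22.4 yaw 51.9 pos [ 497.6 -135.5   89.7] F [-0.2  0.3  0.7] T [-0.02 -0.09 -0.02] op 88.2
22.9 yaw 51.9 pos [ 498.6 -135.7  191. ] F [-0.4 -0.1  0.1] T [-0.01 -0.01 -0.  ] op 88.3
[[315.99412418 205.36579738]
 [315.96666425 207.45106094]]
```

View pics/w6.png

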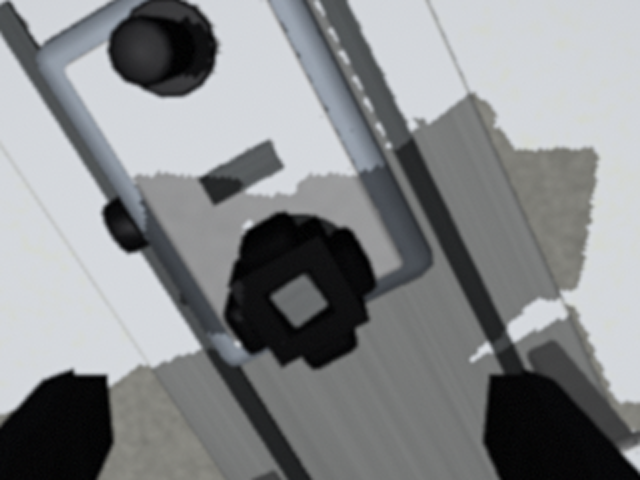

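The knob is on the spindle with the shaft end visible in its hole at (319.5,209.5). Its yaw is about 79° (mod 90). To confirm it is home and the clamp tight, I'll re-grip square to it, press lightly and turn a few degrees.

```bash
python3 -m crank '[[0,0,0.3,0,0,-0.025,1],[0,0,0.7,0,0,-0.05,1],[0,0,1,0,0,-0.075,1],[0,0,1,0,0,-0.075,1],[0,0,1,0,0,-0.075,1]]'>/dev/null; python3 st.py
python3 -m crank '[[0,0,0,0,0,0,0.2],[0,0,0,0,0,0,0.2],[0,0,0,0,0,0,0.2],[0,0,0,0,0,0,0.2],[0,0,0,0,0,0,0.2],[0,0,0,0,0,0,0.2]]' 30 >/dev/null; python3 st.py
python3 -m crank '[[0,0,0.01,0,0,0,0.2],[0,0,0.02,0,0,0,0.2],[0,0,0.02,0,0,0,0.2]]'>/dev/null; python3 st.py
python3 -m crank '[[0,0,0.02,0,0,0.006,0.2],[0,0,0.02,0,0,0.012,0.2],[0,0,0.02,0,0,0.012,0.2]]' >/dev/null; python3 st.py
```

```text
23.57 yaw 78.8 pos [ 497.7 -135.3   89.8] F [0.8 0.5 1.4] T [-0.   -0.06  0.01] op 88.3
24.32 yaw 78.9 pos [ 496.9 -135.4   90. ] F [-3.1  1.2  5.9] T [0.12 0.54 0.01] op 53.9
24.7 yaw 78.9 pos [ 496.9 -135.4   89.8] F [-5.4  1.3 24.2] T [ 0.3   1.42 -0.  ] op 54.1
25.07 yaw 74.8 pos [ 497.2 -135.4   89. ] F [-8.   0.4 37.3] T [0.21 1.76 0.74] op 54.3
```

The torque rises straight away, so the clamp is at its stop. The knob is seated under a firm push. I'll release, lift and check.

```bash
python3 -m crank '[[0,0,-0.03,0,0,0,0.2],[0,0,-0.03,0,0,0,1],[0,0,-0.03,0,0,0,1],[0,0,-0.03,0,0,0,1],[0,0,-0.03,0,0,0,1],[0,0,-0.03,0,0,0,1],[0,0,-0.03,0,0,0,1]]'>/dev/null; python3 st.py
python3 -m crank '[[0,0,-0.3,0,0,0,1],[0,0,-0.8,0,0,0,1],[0,0,-1,0,0,0,1],[0,0,-1,0,0,0,1]]'>/dev/null; python3 st.py
python3 - <<'E'
from h import *
c=arm.capture("wrist");k=arm.capture("side")
i=np.hstack([c["img"][40:340,170:470],cv2.resize(k["img"][140:240,340:440],(300,300),interpolation=2)])
cv2.imwrite("pics/w7.png",i[...,::-1]);F=[497.2,-135.]
print(proj(c,[[*F,96],[*F,64]])-[170,40],(proj(k,[[*F,96],[*F,64]])-[340,140])*3)
E
```

```text
25.95 yaw 74.6 pos [ 497.7 -135.5   88.7] F [-0.4 -0.   0.2] T [-0.09 -0.02 -0.03] op 88.1
26.45 yaw 74.6 pos [ 498.6 -135.8  190. ] F [ 0.4 -0.1 -0.5] T [-0.03 -0.09 -0.  ] op 88.1
[[145.5860546  168.36618997]
 [145.82353691 153.13066736]] [[ 85.88364995 147.60925927]
 [ 83.24274024 173.54502034]]
```

View pics/w7.png

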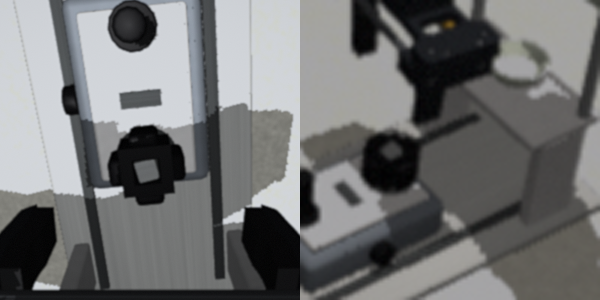

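```bash
python3 - <<'E'
from h import *
c=arm.capture("wrist");w=np.load("w2.npy",allow_pickle=True).item()
k=arm.capture("top")
def joy(c,u,v):
    return at(c,u,v,110)
print("then",joy(w,322,116),"now",joy(c,301,60),"shaft now",at(c,317.5,210,96))
# independent: match joystick patch location in the top view against model
for n in ("w2",):
    pass
print(proj(k,[[513.3,-39,110],[497.2,-134.5,96]]))
cv2.imwrite("pics/t9.png",cv2.resize(k["img"][170:270,290:450][...,::-1],None,fx=5,fy=5,interpolation=2))
E
```

```text
then [514.26657917 -39.1873438  110.        ] now [512.85769906 -43.09740891 110.        ] shaft now [ 496.5585001  -135.57760387   96.        ]
[[319.57449972 204.12506101]
 [355.681953   210.14451467]]
```

Measured on the joystick, the base may have crept back 2–4 mm, against 8 mm of margin. I'll reseat it against its stop by the joystick to be safe.

```bash
python3 -m crank '[[0.5,-0.06,0,0,0,0,1],[0.94,-0.11,0,0,0,0,1],[0.94,-0.11,0,0,0,0,1],[0.94,-0.11,0.5,0,0,0,1],[0.94,-0.11,0.94,0,0,0,1],[0.94,-0.11,0.94,0,0,0,1],[0.94,-0.11,0.94,0,0,0,1]]'>/dev/null; python3 st.py
python3 -m crank '[[0,0,0,0,0,0,0],[0,0,0,0,0,0,0],[0,0,0,0,0,0,0],[0,0,0,0,0,0,0],[0,0,0,0,0,0,0],[0,0,0,0,0,0,0],[0,0,0,0,0,0,0],[0,0,0,0,0,0,0],[0,0,0,0,0,0,0]]' 25 >/dev/null; python3 st.py
for i in 1 2 3; do python3 -m crank '[[0.02,0,0,0,0,0,0],[0.04,0,0,0,0,0,0],[0.04,0,0,0,0,0,0]]'>/dev/null; python3 st.py; done
```

```text
27.52 yaw 74.6 pos [512.3 -42.5  95.4] F [ 0.  -0.3  0.6] T [-0.01 -0.08 -0.02] op 88.3
28.65 yaw 74.6 pos [513.2 -42.2  94.7] F [ 3.7 -1.2 -3.4] T [-0.31 -0.82 -0.02] op 19.1
29.02 yaw 74.5 pos [513.6 -39.5  94.7] F [ 3.4 -4.2 -3.4] T [-0.88 -0.77  0.03] op 19.1
29.4 yaw 74.4 pos [513.9 -37.6  94.7] F [ 2.8 -7.9 -1.2] T [-1.55 -0.68  0.11] op 19.1
29.77 yaw 74.3 pos [514.  -37.5  94.7] F [  1.4 -14.2  -0.2] T [-2.87 -0.55  0.08] op 19.1
```

```bash
python3 -m crank '[[-0.04,0,0,0,0,0,0],[-0.06,0,0,0,0,0,1],[-0.06,0,0,0,0,0,1],[-0.06,0,0,0,0,0,1],[-0.06,0,0,0,0,0,1],[-0.06,0,0,0,0,0,1],[-0.06,0,0,0,0,0,1],[-0.06,0,0,0,0,0,1]]'>/dev/null; python3 st.py
python3 -m crank '[[0,0,-0.4,0,0,0,1],[0,0,-0.9,0,0,0,1],[0,0,-1,0,0,0,1],[0,0,-1,0,0,0,1],[0,0,-1,0,0,0,1]]'>/dev/null; python3 st.py
python3 -c "
from h import *
print(arm.job_done())"
```

```text
30.77 yaw 74.6 pos [513.6 -36.1  94.7] F [-0.4  0.1  0.2] T [-0.08 -0.03  0.03] op 87.0
31.4 yaw 74.6 pos [512.8 -36.3 193.5] F [-0.6 -0.4  0.2] T [-0.09 -0.03  0.08] op 88.3
the job is handed in; nothing more can be done
None
```

The job is handed in at about 31 s, verdict not shown: base at its stop (reseated after creeping back about 3 mm during clamping), cross knob home on the spindle, clamp turned to its hard stop, and gripper clear of everything.

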